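Seat the proud vial and resume the sampler

ROBOT

A 7-joint arm with a two-finger parallel gripper is mounted at the origin on the work surface. World frame = base frame: x ahead of the robot, y to its left, z up, the work surface at z = 0. Lengths are in m, angles in rad, forces in N, time in s.
With the tool pointing down it reaches from about 0.35 to 0.9 m from the base axis. Payload 7.2 kg.
Tool frame: the origin (TCP) lies between the finger pads; the fingertips stand 25 mm ahead of it and the grasp point (between the pads) lies 6 mm ahead of it; z points along the fingers, x is the direction in which the jaws open and shut, and the axes are right-handed (so a half turn about z gives the same grasp; the last joint's range is limited). The gripper opens to 85 mm and grips with 20 to 120 N. Pads are 22 mm wide; open, the fingers measure 114 mm over their backs; the gripper's body (76 mm by 85 mm) begins 54 mm behind the grasp point. The pads swing forward as they close: fully open they stand 13 mm farther back than shut.
Start: joints at [1.151, 0.411, -0.013, 1.596, 0.006, 1.134, -0.082], TCP at [0.215, -0.587, 0.256] pointing down, gripper open.
Joint ranges: [-2.95, 2.95], [-0.29, 1.99], [-1.47, 1.44], [0.14, 2.54], [-1.03, 4.17], [0.13, 1.85], [-2.86, 2.86]. Speed limits (rad/s): [2.39, 2.39, 3.01, 3.01, 3.14, 3.14, 3.14].

INTERFACE

Orientations are given as a 3x3 rotation matrix whose columns are the frame's x, y, z axes.
In Python, from rig import telemetry, camera, order gives the robot as it stands.
- The arm moves only by the tool play_rows, never from a script. Its argument "rows" is a list of rows, each a list of 6 numbers: the shift along the tool's x, y, z in cm, then the turn, a rotation vector about the tool's x, y, z in degrees. In form: [[x, y, z, wx, wy, wz], ...]. A call has exactly 10 rows; each row is the pose to reach, as a shift and turn from the pose measured when the call began, along the tool's axes at that moment; what a row does not reach only later rows make up. A row lasts 1/10 s, in which the tool goes at most 50 mm and 8.59 degrees, less where a joint would pass 70% of its speed; a pose out of reach is approached as far as the arm can. A call with a gripper value outside its range is refused whole. "claw" is the gripper's target within -1 to 1 (fully open at 1, half-way at 0, shut at -1), set as the call begins (left out, the last holds). The fingers move at their own pace and stop on an object; "grip_force" is the grip in N (left out, the last holds). Time passes only in rows, so rows that repeat a pose let the fingers close, or fill a call up. It gives the time, the measured TCP pose, the force and the opening at its end, in the units of the state.
- telemetry.state(): the state, without advancing time (a new reading comes with each control period).
- camera(name): name is "scene" or "top"; returns a dict with "frame" (420x560x3 uint8, red, green, blue), "depth" (420x560 float32, m along the optical axis (not along the pixel's ray), 0 where there is no reading), "fx", "fy", "cx", "cy" (pixels), "T" (4x4, takes a point from camera to world coordinates). Camera axes: x right, y down, z forward; pixel columns grow to the right and rows downward; lengths in m; the calibration is good to about 2 mm. A picture is of the moment at which its call begins.
- order.close_job(): hands the job in, once; it reports no verdict.
The state is a dict: "time": time; "qpos": joint angles; "dq": joint speeds; "tau": joint torques, N m; "tcp_pos": TCP position; "eef_rot": TCP orientation; "force": force on the tool from outside, world axes, zero at the start; "ft_torque": the same for the moment, N m; "finger_gap": finger opening in m.
Only numpy, scipy, OpenCV 4.12 (cv2) and the standard library are available. Lean on these libraries where they do the work, as an engineer would, in place of code of your own. Each camera call takes 0.05 s, during which the arm holds its last target.

TASK

The sampler has paused because one vial in its tray stands up higher than the rest. With the fingertips, press that vial gently down until it is fully home, level with the others, and then press the round key on the keypad all the way down and let it come up again. Do not pick anything up, and leave the other vials, the square keys and everything else on the bench alone.

Things in the scene. Friction and masses are not known exactly. Their poses are not given: they have to be found in the camera images.
- sampler: vial sampler, fixed: white base 260 (x) x 320 (y) x 40 mm high; origin on the bench under its centre. A tower 62 square, 240 high stands on it at x +93, y +122, its needle arm (up to 200 high) reaching forward to x -8; two wide capped wash reservoirs, 138 high, stand at x -88 and -46, y +125: they belong there, taller than the vials
- tray (a point): centre of the top face (85 mm above the bench) of the sampler's grey vial tray, 128 (x) x 152 (y), axes as the sampler's. It has 3 (x) x 4 (y) round wells 36 apart, eight of them filled with vials
- proud_vial: the vial that stands 12 to 18 mm higher than the others: upright, glass, 23 mm diameter, 78 mm tall, flat aluminium cap 21 diameter x 10. Origin: centre of its underside, z up; cap top 78 above it. It only slides straight up or down in its well, snugly: about 5 N moves it, it stays where left, and meets a firm stop when home (underside 45, cap top 123 mm above the bench)
- vial_1: glass vial of the same kind, fully home in another well of the tray (underside 45, cap top 123 mm above the bench); to be left alone. Origin: centre of its underside
- vial_2: glass vial of the same kind, fully home in another well of the tray (underside 45, cap top 123 mm above the bench); to be left alone. Origin: centre of its underside
- vial_3: glass vial of the same kind, fully home in another well of the tray (underside 45, cap top 123 mm above the bench); to be left alone. Origin: centre of its underside
- vial_4: glass vial of the same kind, fully home in another well of the tray (underside 45, cap top 123 mm above the bench); to be left alone. Origin: centre of its underside
- vial_5: glass vial of the same kind, fully home in another well of the tray (underside 45, cap top 123 mm above the bench); to be left alone. Origin: centre of its underside
- vial_6: glass vial of the same kind, fully home in another well of the tray (underside 45, cap top 123 mm above the bench); to be left alone. Origin: centre of its underside
- vial_7: glass vial of the same kind, fully home in another well of the tray (underside 45, cap top 123 mm above the bench); to be left alone. Origin: centre of its underside
- keypad: keypad console, fixed, 130 (x) x 150 (y) mm, standing to the left or right of the sampler. Its panel slopes 0.2 rad, lower towards -x of the console. Origin on the bench under its centre, where the panel is 36 mm high. A blank display lies on the rear half, three white keys in a row along y on the front half
- key_round_top (a point): centre of the top face of the round key, 27 mm diameter, 8 mm proud of the panel; z is square to the panel, upwards. It is the key at the +y end of the row, 53 mm from the nearest square key
- key_round (a joint): travel of the round key: 0 up, grows to 0.004 m fully down; sprung, about 1.5 N to start and 5 N fully down, springs back up when let go
- key_square_a (a joint): travel of the middle key, 17 mm square, as above; to be left alone
- key_square_b (a joint): travel of the key at the -y end, 17 mm square, as above; to be left alone
- power_box: grey power supply box, fixed, 170 (x) x 100 (y) x 114 mm high, on the other side of the sampler from the keypad; origin under its centre
- spare_vial: loose vial like the others (23 x 78 mm) standing on the bench in front of the sampler; origin under its centre
- cap_jar: loose clear jar, 60 diameter, 50 mm tall, on the bench in front of the sampler; origin under its centre
- screwdriver: loose screwdriver, 150 mm long, lying across in front of the sampler; origin on its underside
- amber_bottle: loose amber bottle, 72 diameter, 140 mm tall, right of the sampler; origin under its centre
- beaker: loose glass beaker, 68 diameter, 85 mm tall, left of the sampler; origin under its centre
- white_jar: loose white jar, 56 diameter, 75 mm tall, far right; origin under its centre
- vial_carton: loose carton, 100 x 75 x 50 mm, far left; origin under its centre
Not all that is in view belongs to the job. There is more than one size of the keypad; the one meant has the size given above.

How it is judged:
By the outcome, as a careful person would: the job done as asked, in the order asked, and still so for the second after the job is handed in, with the robot touching nothing.
It also fails if it takes over 40 s, if anything falls off the work surface, if the arm or the gripper's body presses on something with over 40 N, if the wrist force passes 120 N, or if a joint passes its speed limit or range.

## Working session

There is one attempt and no reset: what is moved stays moved. The work goes in short steps, Python scripts to look and compute and a tool call to move; the robot and the scene stay as the last step left them, time stands still between calls to the robot, and variables do not carry over. Pictures are saved under pics/ and viewed, and the job is handed in when it is done.

Besides the shell and the picture viewer there is one more tool, called after "Request:" by a JSON object that holds its "api" and its "payload", one argument or row to a line. play_rows: Moves the arm, as the interface text tells. Its arguments: {"type":"object","properties":{"rows":{"type":"array"},"claw":{"type":"number"},"grip_force":{"type":"number"}},"required":["rows"]}

```bash
mkdir -p pics; ls
python3 - <<'E'
from rig import telemetry, camera
import cv2,numpy as np
s=telemetry.state();print({k:np.round(v,3).tolist() for k,v in s.items()})
for n in("scene","top"):
    c=camera(n);np.savez(f'{n}0.npz',**c)
    cv2.imwrite(f'pics/{n}0.png',cv2.resize(c['frame'][:,:,::-1],(800,600)))
    print(n,c['fx'],c['fy'],c['cx'],c['cy'],np.round(c['T'],3).tolist())
E
```

```text
pics
{'time': 0.0, 'qpos': [1.151, 0.412, -0.013, 1.597, 0.006, 1.134, -0.082], 'dq': [0.0, 0.0, 0.001, -0.0, -0.001, -0.001, -0.001], 'tau': [0.0, -60.063, 0.683, -29.941, 0.014, 0.011, 0.0], 'tcp_pos': [0.215, -0.586, 0.255], 'eef_rot': [[0.345, -0.939, -0.001], [-0.939, -0.345, 0.001], [-0.002, 0.0, -1.0]], 'force': [-0.148, -0.845, 0.461], 'ft_torque': [-0.007, 0.02, -0.052], 'finger_gap': 0.085}
scene 379.6646623567788 379.6646623567788 284.6469930203184 214.797043490519 [[0.392, 0.774, -0.497, 1.021], [0.92, -0.328, 0.214, -0.214], [0.003, -0.542, -0.841, 0.978], [0.0, 0.0, 0.0, 1.0]]
top 413.9227950609092 413.9227950609092 285.9106358633285 209.2118117367486 [[0.003, -0.99, 0.139, 0.257], [-1.0, -0.006, -0.021, 0.026], [0.021, -0.139, -0.99, 1.455], [0.0, 0.0, 0.0, 1.0]]
```

View pics/scene0.png

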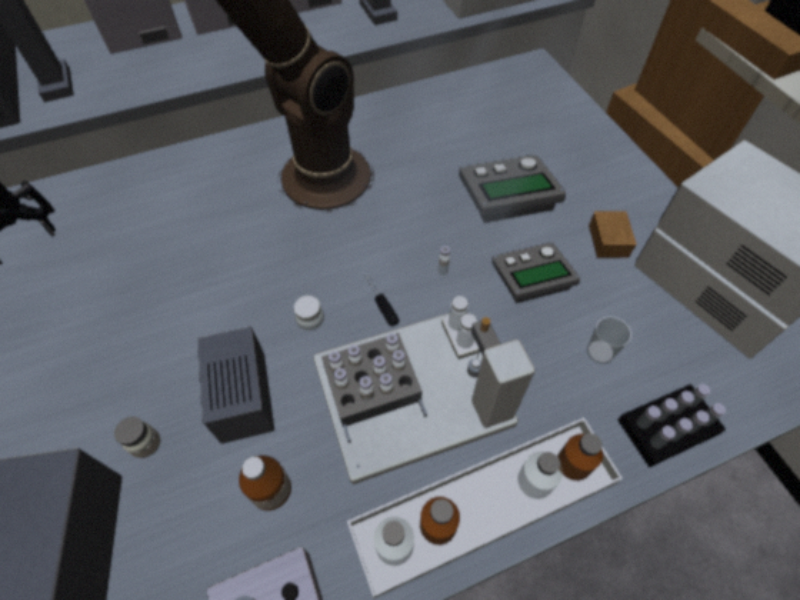

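View pics/top0.png

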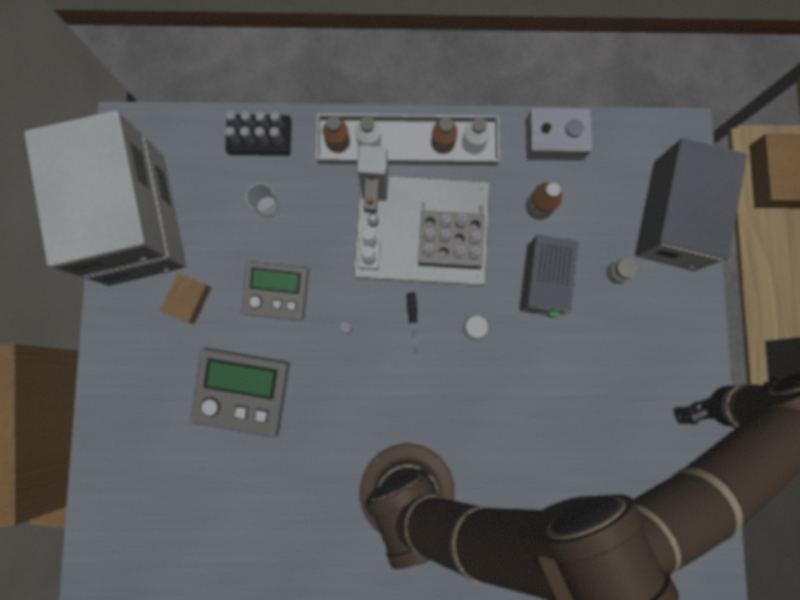

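The scene view (800x600) shows the tray at about (370,378) and two keypads at (535,270) and (512,187). In the top view the keypads are at (275,290) and (240,390) and the tray at (452,237). Next I'll measure the sizes and heights.

```bash
cat > h.py <<'E'
import numpy as np,cv2
def load(n): return dict(np.load(n+'.npz'))
def cloud(c):
    v,u=np.mgrid[0:420,0:560];d=c['depth']
    P=np.stack([(u-c['cx'])/c['fx']*d,(v-c['cy'])/c['fy']*d,d],-1)
    return P@c['T'][:3,:3].T+c['T'][:3,3]
def ray(c,u,v,z):
    d=c['T'][:3,:3]@np.array([(u-c['cx'])/c['fx'],(v-c['cy'])/c['fy'],1]);o=c['T'][:3,3]
    return o+d*(z-o[2])/d[2]
def proj(c,p):
    q=c['T'][:3,:3].T@(np.asarray(p)-c['T'][:3,3]);return q[0]/q[2]*c['fx']+c['cx'],q[1]/q[2]*c['fy']+c['cy']
E
python3 - <<'E'
from h import *
t=load('top0');s=load('scene0')
def crop(c,n,x0,y0,x1,y1,k):
    cv2.imwrite(f'pics/{n}.png',cv2.resize(c['frame'][y0:y1,x0:x1,::-1],None,fx=k,fy=k,interpolation=cv2.INTER_CUBIC))
crop(s,'tray_s',215,225,310,305,7)
crop(t,'tray_t',285,135,350,195,9)
crop(t,'key_t',125,175,220,310,4)
P=cloud(t)
# keypad bodies: size by colour+height
for nm,(x0,y0,x1,y1) in dict(small=(162,175,222,230),large=(128,238,210,310)).items():
    Q=P[y0:y1,x0:x1];m=((Q[...,2]>.014)&(Q[...,2]<.1)).astype(np.uint8)
    n,l,st,ce=cv2.connectedComponentsWithStats(m);i=1+st[1:,4].argmax()
    p=Q[l==i]
    print(nm,cv2.minAreaRect(p[:,:2].astype(np.float32)*1000),np.percentile(p[:,2],[2,50,98]))
for c,(x0,y0,x1,y1) in((t,(285,135,350,195)),(s,(215,225,310,305))):
    Q=cloud(c)[y0:y1,x0:x1];m=((Q[...,2]>.113)&(Q[...,2]<.15)).astype(np.uint8)
    n,l,st,ce=cv2.connectedComponentsWithStats(m)
    for i in range(1,n):
        if st[i,4]>8:
            p=Q[l==i];print(st[i,4],ce[i]+[x0,y0],np.round(p.mean(0),4),np.round(np.percentile(p[:,2],[50,90]),4))
E
```

```text
small ((475.4657897949219, 323.5135498046875), (152.3728485107422, 129.509033203125), 83.80117797851562) [0.01954336 0.03735152 0.05041215]
large ((232.03306579589844, 395.59222412109375), (208.78350830078125, 179.81683349609375), 80.54192352294922) [0.02949856 0.05192896 0.06841703]
30 [311.5        152.96666667] [ 0.6332 -0.0862  0.1224] [0.1216 0.1262]
41 [322.56097561 153.2195122 ] [ 0.63   -0.122   0.1319] [0.1346 0.1399]
35 [300.25714286 162.82857143] [ 0.5993 -0.0488  0.1223] [0.123  0.1264]
32 [311.  163.5] [ 0.5973 -0.0844  0.1226] [0.1234 0.1258]
31 [332.70967742 165.03225806] [ 0.5929 -0.1564  0.1217] [0.122  0.1259]
32 [299.5 173.5] [ 0.5632 -0.0463  0.1224] [0.1224 0.1261]
33 [321.48484848 174.60606061] [ 0.5601 -0.1188  0.1222] [0.1219 0.1255]
32 [332.3125  175.46875] [ 0.5572 -0.1544  0.1233] [0.1239 0.1262]
54 [273.7962963  236.92592593] [ 0.5667 -0.048   0.1224] [0.1227 0.1257]
57 [247.43859649 245.1754386 ] [ 0.5626 -0.1189  0.122 ] [0.1225 0.1248]
55 [233.67272727 249.50909091] [ 0.5607 -0.1552  0.1221] [0.1226 0.1245]
56 [278.48214286 248.60714286] [ 0.6027 -0.0499  0.1223] [0.1229 0.1251]
61 [265.1147541  252.80327869] [ 0.6004 -0.0854  0.1221] [0.123  0.1243]
59 [237.61016949 261.57627119] [ 0.5966 -0.1572  0.1223] [0.1226 0.1249]
59 [269.52542373 264.93220339] [ 0.636  -0.0877  0.1225] [0.123  0.1252]
90 [255.67777778 268.71111111] [ 0.6359 -0.1236  0.1306] [0.1356 0.1385]
```

View pics/tray_s.png

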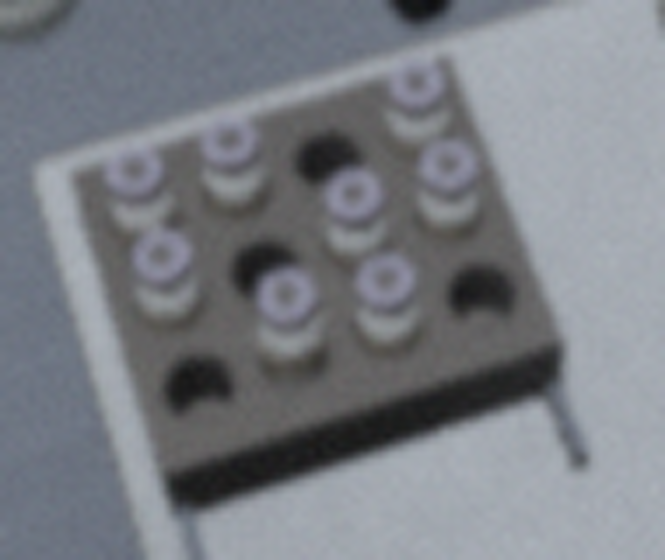

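View pics/tray_t.png

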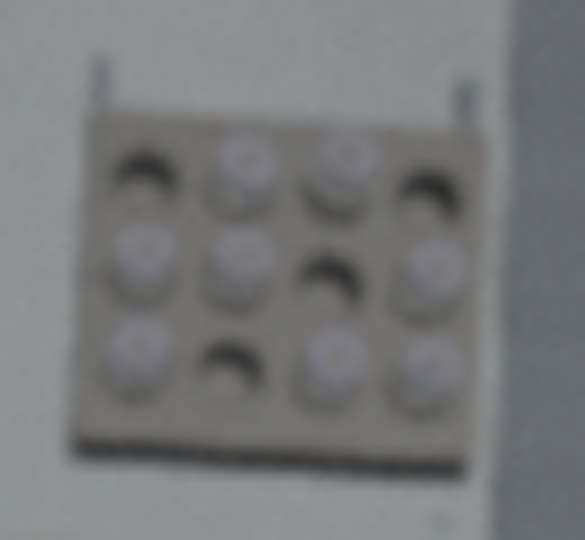

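View pics/key_t.png

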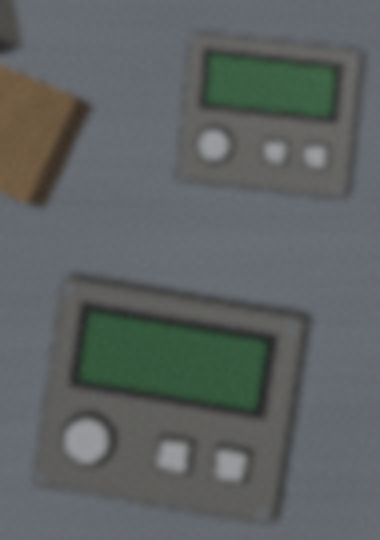

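Naming the candidates:

- **Vials:** of the eight caps, seven have tops at 0.122–0.124 m. The one at scene pixel (255.7,268.7) / top pixel (322.6,153.2) is at about 0.137 m, so that's the proud one. In the crop it stands visibly over a shadowed gap.
- **Keypads:** the one at top pixels (192,203) measures 152x130 mm and fits the description. The one at (168,273) measures 209x180 mm and doesn't.

Now the precise points.

Run:
```python
from h import *
t=load('top0');s=load('scene0')
# cap centres: purple/white disc mask on ray plane; lattice fit of home vials
idx=dict()
for nm,c,(x0,y0,x1,y1) in(('t',t,(285,135,350,195)),('s',s,(215,225,310,305))):
    Q=cloud(c)[y0:y1,x0:x1];m=((Q[...,2]>.118)&(Q[...,2]<.15)).astype(np.uint8)
    n,l,st,ce=cv2.connectedComponentsWithStats(m)
    P=[]
    for i in range(1,n):
        if st[i,4]>8:
            p=Q[l==i];h=np.median(p[:,2]); pr=h>.127
            if pr: p=p[p[:,2]>.130]
            vu=np.argwhere(l==i)
            r=ray(c,ce[i][0]+x0,ce[i][1]+y0,.137 if pr else .123)
            if pr:
                vv=np.argwhere((l==i)&(Q[...,2]>.130));r=ray(c,vv[:,1].mean()+x0,vv[:,0].mean()+y0,.137)
            P.append((pr,r,p.mean(0)))
    home=np.array([r[:2] for pr,r,_ in P if not pr]);prd=[(r,q) for pr,r,q in P if pr]
    # lattice: seed at first vial, yaw approx
    o=home[0];G=np.round((home-o)/.036)
    # fit home = o + R(th)*.036*G
    A=np.array([[*(0.036*g),*(0.036*np.array([-g[1],g[0]]))] for g in G]).reshape(-1,2,2)
    M=np.vstack([np.column_stack([[.036*g[0],.036*g[1]],[-.036*g[1],.036*g[0]],[1,0],[0,1]]) for g in G])
    x,res,_,_=np.linalg.lstsq(M,home.ravel(),rcond=None)
    a,b=x[0],x[1];yaw=np.arctan2(b,a)
    print(nm,'scale',np.hypot(a,b),'yaw',yaw,'rms mm',1e3*np.sqrt(res/len(home)))
    for r,q in prd:
        g=np.round((r[:2]-o)/.036);pred=np.array([.036*(a*g[0]-b*g[1]),.036*(b*g[0]+a*g[1])])+x[2:]
        print(' proud ray',r.round(4),'cloud',q.round(4),'lattice',pred.round(4),g)
# keypad
import itertools
for nm,c in(('t',t),('s',s)):
    P=cloud(c);hsv=cv2.cvtColor(c['frame'],cv2.COLOR_RGB2HSV)
    reg=(np.hypot(P[...,0]-.475,P[...,1]-.3235)<.11)&(P[...,2]>.012)&(P[...,2]<.075)
    # panel plane excluding bright keys
    keys=reg&(hsv[...,2]>150)&(hsv[...,1]<60)
    print(nm,'V pct',np.percentile(hsv[...,2][reg],[10,50,90,98]))
    th=np.percentile(hsv[...,2][reg],50)*1.3
    keys=(reg&(hsv[...,2]>th)&(hsv[...,1]<70)).astype(np.uint8)
    n,l,st,ce=cv2.connectedComponentsWithStats(keys)
    pan=P[reg&~cv2.dilate(keys,np.ones((5,5))).astype(bool)&(P[...,2]>.022)]
    for _ in range(4):
        A=np.c_[pan[:,:2],np.ones(len(pan))];co=np.linalg.lstsq(A,pan[:,2],rcond=None)[0]
        r=pan[:,2]-A@co;pan=pan[abs(r)<max(.002,2*r.std())]if len(pan)>50 else pan
    nn=np.array([-co[0],-co[1],1]);nn/=np.linalg.norm(nn)
    print(' normal',nn.round(3),'tilt',np.arccos(nn[2]),'dir',np.arctan2(nn[1],nn[0]),'z at centre',co@[.4755,.3235,1])
    for i in range(1,n):
        if st[i,4]>8:
            p=P[l==i].mean(0)
            pt=p; 
            # ray onto panel plane +8mm
            d=c['T'][:3,:3]@[(ce[i][0]-c['cx'])/c['fx'],(ce[i][1]-c['cy'])/c['fy'],1];o=c['T'][:3,3]
            k=(.008/nn[2]+co[2]+co[:2]@o[:2]-o[2])/(d[2]-co[:2]@d[:2])
            print(' key',st[i],ce[i].round(1),'cloud',p.round(4),'ray',(o+k*d).round(4))
```

```text
t scale 0.9973913077409393 yaw -0.052887012815191675 rms mm [0.59974577]
 proud ray [ 0.6313 -0.1223  0.137 ] cloud [ 0.6315 -0.1224  0.1363] lattice [ 0.6315 -0.1224] [-0. -1.]
s scale 0.9961886057381554 yaw -0.05317452397105864 rms mm [0.20080704]
 proud ray [ 0.6344 -0.1231  0.137 ] cloud [ 0.6342 -0.123   0.1366] lattice [ 0.6339 -0.1231] [ 2. -2.]
t V pct [ 79.    96.   103.   148.14]
 normal [-0.199  0.022  0.98 ] tilt 0.20163667136642904 dir 3.0314448988172735 z at centre 0.036736494888426424
 key [175 208   7   7  38] [177.8 210.8] cloud [0.4481 0.3681 0.0378] ray [0.4481 0.368  0.0383]
 key [191 211   5   4  16] [193.  212.4] cloud [0.4431 0.3158 0.038 ] ray [0.443  0.3157 0.0385]
 key [201 212   5   5  20] [203.2 213.8] cloud [0.4385 0.2805 0.0383] ray [0.4385 0.2805 0.0383]
s V pct [ 45.    79.   102.   171.24]
 normal [-0.192  0.011  0.981] tilt 0.19313073447581378 dir 3.0863152403665506 z at centre 0.037993087105590156
 key [379 172   9   7  54] [382.8 175. ] cloud [0.4471 0.3715 0.0362] ray [0.4498 0.3687 0.0406]
 key [364 176   8   6  33] [367.5 178.9] cloud [0.4419 0.319  0.036 ] ray [0.4445 0.3167 0.0402]
 key [354 179   7   6  32] [357.  181.5] cloud [0.438  0.2836 0.0358] ray [0.4404 0.2816 0.0397]
```

Request:
{"api": "play_rows", "payload": {
  "rows": [
    [-0.9,-1.7,0,0,0,0],
    [-2.3,-4.4,0,0,0,0],
    [-4.2,-8,0,0,0,0],
    [-6.3,-12,0,0,0,0],
    [-8.4,-16,0,0,0,0],
    [-10.5,-20,0,0,0,0],
    [-12.6,-24,0,0,0,0],
    [-14.7,-28,0,0,0,0],
    [-16.3,-31,0,0,0,0],
    [-17.5,-33.2,0,0,0,0]
  ],
  "claw": -1,
  "grip_force": 30
}}

```text
time: 1.1
tcp_pos: [0.4681, -0.305, 0.2555]
eef_rot: [[0.347, -0.938, -0.001], [-0.938, -0.347, 0.002], [-0.002, -0.0, -1.0]]
force: [0.2, 0.3, 0.1]
finger_gap: -0.0003
```

Request:
{"api": "play_rows", "payload": {
  "rows": [
    [-0.8,-1.6,0,0,0,0],
    [-2.4,-4.6,0,0,0,0],
    [-4.4,-8.4,0,0,0,0],
    [-6.4,-12.2,0,0,0,0],
    [-8.4,-16,0,0,0,0],
    [-10.2,-19.5,0,0,0,0],
    [-11.4,-21.8,0.5,0,0,0],
    [-11.4,-21.8,2.5,0,0,0],
    [-11.4,-21.8,4.5,0,0,0],
    [-11.4,-21.8,5.5,0,0,0]
  ]
}}

```text
time: 2.1
tcp_pos: [0.6319, -0.1219, 0.1984]
eef_rot: [[0.348, -0.938, -0.004], [-0.938, -0.348, 0.003], [-0.004, 0.003, -1.0]]
force: [0.5, -0.1, -0.1]
finger_gap: 0.0001
```

Run:
```python
from h import *
from rig import telemetry, camera
st=telemetry.state();print(st['tcp_pos'],st['force'])
ims=[]
for n in("scene","top"):
    c=camera(n);np.savez(f'{n}1.npz',**c)
    x,y=map(int,proj(c,[.633,-.123,.15]))
    ims.append(cv2.resize(c['frame'][y-45:y+45,x-45:x+45,::-1],(400,400),interpolation=cv2.INTER_CUBIC))
cv2.imwrite('pics/above.png',np.hstack(ims))
```

```text
[ 0.63194042 -0.12191945  0.19838576] [ 0.47865587 -0.07456242 -0.09872095]
```

View pics/above.png

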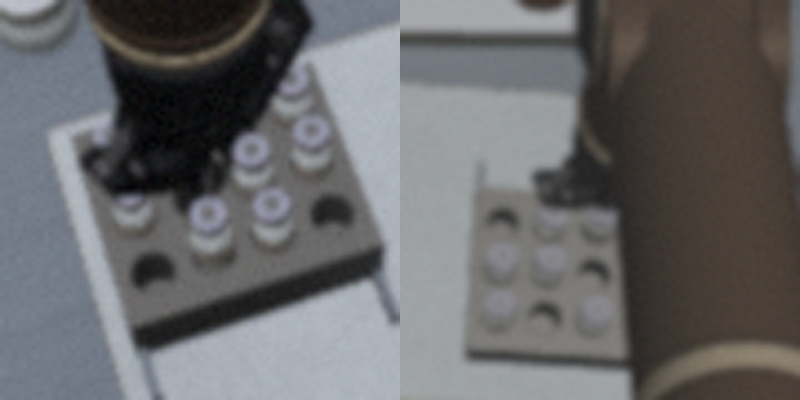

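Request:
{"api": "play_rows", "payload": {
  "rows": [
    [0,-0.1,0.5,0,0,0],
    [0,-0.1,1.2,0,0,0],
    [0,-0.1,2,0,0,0],
    [0,-0.1,2.6,0,0,0],
    [0,-0.1,2.9,0,0,0],
    [0,-0.1,3.1,0,0,0],
    [0,-0.1,3.2,0,0,0],
    [0,-0.1,3.3,0,0,0],
    [0,-0.1,3.3,0,0,0],
    [0,-0.1,3.3,0,0,0]
  ]
}}

```text
time: 3.2
tcp_pos: [0.6328, -0.1219, 0.1661]
eef_rot: [[0.347, -0.938, -0.004], [-0.938, -0.347, 0.003], [-0.004, 0.003, -1.0]]
force: [0.0, -0.0, -0.1]
finger_gap: -0.0002
```

Request:
{"api": "play_rows", "payload": {
  "rows": [
    [0,0,0.1,0,0,0],
    [0,0,0.2,0,0,0],
    [0,0,0.3,0,0,0],
    [0,0,0.4,0,0,0],
    [0,0,0.5,0,0,0],
    [0,0,0.6,0,0,0],
    [0,0,0.7,0,0,0],
    [0,0,0.8,0,0,0],
    [0,0,0.9,0,0,0],
    [0,0,1,0,0,0]
  ]
}}

```text
time: 4.2
tcp_pos: [0.6329, -0.1218, 0.1562]
eef_rot: [[0.347, -0.938, -0.004], [-0.938, -0.347, 0.003], [-0.004, 0.002, -1.0]]
force: [-1.0, 0.3, 6.2]
finger_gap: 0.0002
```

Request:
{"api": "play_rows", "payload": {
  "rows": [
    [0,0,0.1,0,0,0],
    [0,0,0.2,0,0,0],
    [0,0,0.3,0,0,0],
    [0,0,0.4,0,0,0],
    [0,0,0.5,0,0,0],
    [0,0,0.6,0,0,0],
    [0,0,0.65,0,0,0],
    [0,0,0.7,0,0,0],
    [0,0,0.75,0,0,0],
    [0,0,0.75,0,0,0]
  ]
}}

```text
time: 5.2
tcp_pos: [0.6328, -0.1218, 0.1485]
eef_rot: [[0.347, -0.938, -0.004], [-0.938, -0.347, 0.003], [-0.004, 0.002, -1.0]]
force: [-1.2, -0.1, 3.7]
finger_gap: -0.0003
```

Still sliding, with the tip at about 0.1235. Now small steps until the firm stop.

Request:
{"api": "play_rows", "payload": {
  "rows": [
    [0,0,0.02,0,0,0],
    [0,0,0.04,0,0,0],
    [0,0,0.06,0,0,0],
    [0,0,0.08,0,0,0],
    [0,0,0.1,0,0,0],
    [0,0,0.12,0,0,0],
    [0,0,0.14,0,0,0],
    [0,0,0.16,0,0,0],
    [0,0,0.16,0,0,0],
    [0,0,0.16,0,0,0]
  ]
}}

```text
time: 6.2
tcp_pos: [0.633, -0.1218, 0.1481]
eef_rot: [[0.347, -0.938, -0.003], [-0.938, -0.347, 0.002], [-0.003, 0.002, -1.0]]
force: [-3.1, 0.5, 11.8]
finger_gap: 0.0002
```

The firm stop is reached: 12 N, no further motion, and the tip at 0.123. I'll retract and move back clear for a check.

Request:
{"api": "play_rows", "payload": {
  "rows": [
    [0,0,-0.5,0,0,0],
    [0,0,-2,0,0,0],
    [0,0,-4.5,0,0,0],
    [0,0,-8,0,0,0],
    [0,0,-10,0,0,0],
    [-0.7,1.9,-10,0,0,0],
    [-2.1,5.6,-10,0,0,0],
    [-3.8,10.3,-10,0,0,0],
    [-5.5,15,-10,0,0,0],
    [-6.5,17.8,-10,0,0,0]
  ]
}}

```text
time: 7.2
tcp_pos: [0.4404, -0.123, 0.249]
eef_rot: [[0.346, -0.938, -0.004], [-0.938, -0.346, 0.002], [-0.003, 0.003, -1.0]]
force: [0.2, -0.5, -0.6]
finger_gap: -0.0
```

Run:
```python
from h import *
from rig import telemetry, camera
st=telemetry.state();print(st['tcp_pos'],st['eef_rot'],st['force'])
c=camera('scene');np.savez('scene2.npz',**c)
cv2.imwrite('pics/tray2.png',cv2.resize(c['frame'][225:305,215:310,::-1],None,fx=7,fy=7,interpolation=cv2.INTER_CUBIC))
x0,y0,x1,y1=215,225,310,305
Q=cloud(c)[y0:y1,x0:x1];m=((Q[...,2]>.113)&(Q[...,2]<.15)).astype(np.uint8)
n,l,s,ce=cv2.connectedComponentsWithStats(m)
for i in range(1,n):
    if s[i,4]>8:
        p=Q[l==i];print(s[i,4],ce[i]+[x0,y0],np.round(p.mean(0),4),np.round(np.percentile(p[:,2],[50,90]),4))
```

```text
[ 0.44039344 -0.12296278  0.24899759] [[ 0.34637358 -0.93808887 -0.00382202]
 [-0.93809147 -0.34638234  0.00191433]
 [-0.0031197   0.00292233 -0.99999086]] [ 0.15257279 -0.47904433 -0.55453258]
54 [273.7962963  236.92592593] [ 0.5667 -0.048   0.1224] [0.1232 0.1249]
56 [247.46428571 245.16071429] [ 0.5625 -0.1188  0.1219] [0.1225 0.1245]
56 [233.71428571 249.5       ] [ 0.5607 -0.1551  0.122 ] [0.1224 0.125 ]
56 [278.48214286 248.60714286] [ 0.6027 -0.0499  0.1224] [0.123  0.1254]
61 [265.1147541  252.80327869] [ 0.6004 -0.0854  0.122 ] [0.1225 0.1251]
57 [237.57894737 261.43859649] [ 0.5962 -0.1571  0.1223] [0.1228 0.1245]
59 [269.52542373 264.96610169] [ 0.636  -0.0877  0.1223] [0.1229 0.1245]
60 [255.61666667 269.65      ] [ 0.6344 -0.1237  0.1223] [0.1226 0.1244]
```

View pics/tray2.png

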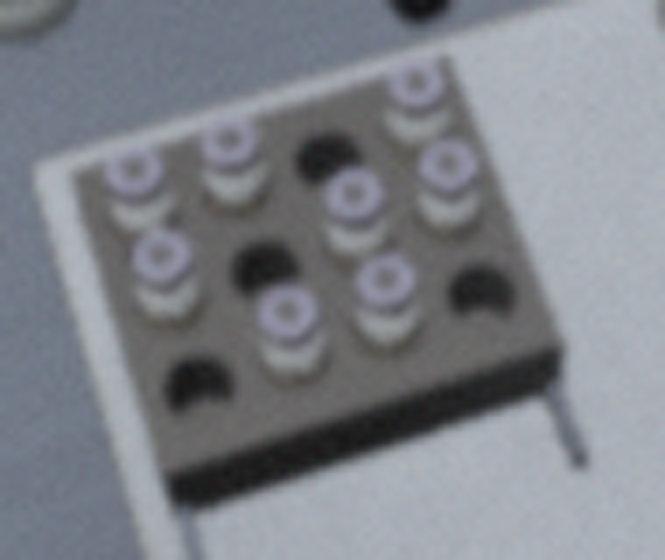

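The tray crop shows the pressed vial at scene pixel (255.6,269.7) level at 0.1226, like its neighbours. Now the key.

```bash
cat >> h.py <<'E'
from scipy.spatial.transform import Rotation as Ro
K=np.array([.4485,.3685,.039]);N=np.array([-.1975,.0216,.98]);N/=np.linalg.norm(N)
def goal(st,h):
    R=np.array(st['eef_rot']);p=np.array(st['tcp_pos'])
    z=-N; x=R[:,0]-z*(R[:,0]@z);x/=np.linalg.norm(x);R2=np.c_[x,np.cross(z,x),z]
    print(h,'shift cm',(R.T@(K+N*(h+.025)-p)*100).round(2),'rotvec deg',Ro.from_matrix(R.T@R2).as_rotvec(degrees=True).round(2))
E
python3 - <<'E'
from h import *
from rig import telemetry
for h in(.10,.04):goal(telemetry.state(),h)
E
```

```text
0.1 shift cm [-46.83 -15.89   8.82] rotvec deg [10.6   5.27  0.49]
0.04 shift cm [-46.28 -16.99  14.7 ] rotvec deg [10.6   5.27  0.49]
```

Request:
{"api": "play_rows", "payload": {
  "rows": [
    [-1.5,-0.5,0,0,0,0],
    [-4.5,-1.5,0,0,0,0],
    [-8.5,-2.9,0,0,0,0],
    [-12.5,-4.2,0,0,0,0],
    [-16.5,-5.6,0,0,0,0],
    [-20.5,-7,0,0,0,0],
    [-24.5,-8.3,0,0,0,0],
    [-28.5,-9.7,0,0,0,0],
    [-31.5,-10.7,0,0,0,0],
    [-33,-11.2,0,0,0,0]
  ]
}}

```text
time: 8.25
tcp_pos: [0.4278, 0.2287, 0.2503]
eef_rot: [[0.349, -0.937, -0.006], [-0.937, -0.349, 0.003], [-0.005, 0.004, -1.0]]
force: [0.6, 0.8, -0.1]
finger_gap: -0.0
```

Run:
```python
from h import *
from rig import telemetry
for h in(.10,.04):goal(telemetry.state(),h)
```

```text
0.1 shift cm [-13.44  -4.64   8.93] rotvec deg [10.51  5.39  0.5 ]
0.04 shift cm [-12.88  -5.73  14.81] rotvec deg [10.51  5.39  0.5 ]
```

Request:
{"api": "play_rows", "payload": {
  "rows": [
    [-2,-0.7,0.5,1.5,0.8,0],
    [-5,-1.7,2,3,1.6,0],
    [-8,-2.8,4,5,2.6,0],
    [-11,-3.8,6,7,3.6,0],
    [-13,-4.5,8,9,4.6,0.4],
    [-13.4,-4.6,8.9,10.5,5.4,0.5],
    [-13.2,-5,11,10.5,5.4,0.5],
    [-13,-5.4,13,10.5,5.4,0.5],
    [-12.9,-5.7,14.8,10.5,5.4,0.5],
    [-12.9,-5.7,14.8,10.5,5.4,0.5]
  ]
}}

```text
time: 9.25
tcp_pos: [0.435, 0.3692, 0.101]
eef_rot: [[0.331, -0.923, 0.195], [-0.939, -0.342, -0.024], [0.089, -0.175, -0.98]]
force: [0.1, -0.4, 0.4]
finger_gap: 0.0001
```

Run:
```python
from h import *
from rig import telemetry, camera
st=telemetry.state();print(st['eef_rot'].round(3) if hasattr(st['eef_rot'],'round') else st['eef_rot'])
for h in(.04,.006):goal(st,h)
ims=[]
for n in("scene","top"):
    c=camera(n)
    x,y=map(int,proj(c,K))
    ims.append(cv2.resize(c['frame'][y-45:y+45,x-45:x+45,::-1],(400,400),interpolation=cv2.INTER_CUBIC))
cv2.imwrite('pics/akey.png',np.hstack(ims))
```

```text
[[ 0.331 -0.923  0.195]
 [-0.939 -0.342 -0.024]
 [ 0.089 -0.175 -0.98 ]]
0.04 shift cm [-0.03 -0.11 -0.16] rotvec deg [ 0.18 -0.11 -0.  ]
0.006 shift cm [-0.03 -0.12  3.24] rotvec deg [ 0.18 -0.11 -0.  ]
```

View pics/akey.png

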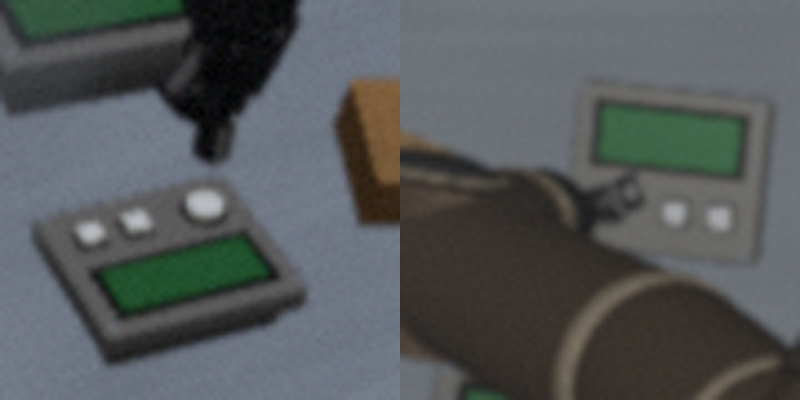

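The left crop shows the fingertip right over the round key at (205,205), and both square keys are clear.

Request:
{"api": "play_rows", "payload": {
  "rows": [
    [0,-0.1,0.4,0,0,0],
    [0,-0.1,1,0,0,0],
    [0,-0.1,1.6,0,0,0],
    [0,-0.1,2.2,0,0,0],
    [0,-0.1,2.6,0,0,0],
    [0,-0.1,2.8,0,0,0],
    [0,-0.1,3,0,0,0],
    [0,-0.1,3.1,0,0,0],
    [0,-0.1,3.2,0,0,0],
    [0,-0.1,3.2,0,0,0]
  ]
}}

```text
time: 10.35
tcp_pos: [0.4426, 0.3701, 0.072]
eef_rot: [[0.332, -0.922, 0.197], [-0.939, -0.342, -0.022], [0.088, -0.178, -0.98]]
force: [-0.7, -0.8, -0.1]
finger_gap: 0.0005
```

Run:
```python
from h import *
from rig import telemetry
goal(telemetry.state(),0)
```

```text
0 shift cm [0.06 0.1  0.85] rotvec deg [ 0.01 -0.01 -0.  ]
```

Request:
{"api": "play_rows", "payload": {
  "rows": [
    [0,0.05,0.1,0,0,0],
    [0,0.1,0.2,0,0,0],
    [0,0.1,0.3,0,0,0],
    [0,0.1,0.4,0,0,0],
    [0,0.1,0.5,0,0,0],
    [0,0.1,0.6,0,0,0],
    [0,0.1,0.7,0,0,0],
    [0,0.1,0.75,0,0,0],
    [0,0.1,0.8,0,0,0],
    [0,0.1,0.8,0,0,0]
  ]
}}

```text
time: 11.35
tcp_pos: [0.4433, 0.3696, 0.0639]
eef_rot: [[0.332, -0.922, 0.197], [-0.939, -0.342, -0.022], [0.088, -0.178, -0.98]]
force: [0.5, 0.5, -0.2]
finger_gap: -0.0003
```

Run:
```python
from h import *
from rig import telemetry
goal(telemetry.state(),0)
```

```text
0 shift cm [ 0.05 -0.    0.05] rotvec deg [ 0.01 -0.01 -0.  ]
```

Nothing touched yet. Pressing in 0.4 mm steps.

Request:
{"api": "play_rows", "payload": {
  "rows": [
    [0,0,0.04,0,0,0],
    [0,0,0.08,0,0,0],
    [0,0,0.12,0,0,0],
    [0,0,0.16,0,0,0],
    [0,0,0.2,0,0,0],
    [0,0,0.24,0,0,0],
    [0,0,0.28,0,0,0],
    [0,0,0.32,0,0,0],
    [0,0,0.36,0,0,0],
    [0,0,0.4,0,0,0]
  ]
}}

```text
time: 12.35
tcp_pos: [0.444, 0.3695, 0.06]
eef_rot: [[0.332, -0.922, 0.197], [-0.939, -0.342, -0.022], [0.088, -0.178, -0.98]]
force: [-1.8, -0.9, 4.2]
finger_gap: 0.0
```

Request:
{"api": "play_rows", "payload": {
  "rows": [
    [0,0,0.04,0,0,0],
    [0,0,0.08,0,0,0],
    [0,0,0.12,0,0,0],
    [0,0,0.16,0,0,0],
    [0,0,0.2,0,0,0],
    [0,0,0.22,0,0,0],
    [0,0,0.24,0,0,0],
    [0,0,0.26,0,0,0],
    [0,0,0.26,0,0,0],
    [0,0,0.26,0,0,0]
  ]
}}

```text
time: 13.35
tcp_pos: [0.4444, 0.3695, 0.0584]
eef_rot: [[0.332, -0.922, 0.198], [-0.939, -0.343, -0.022], [0.088, -0.179, -0.98]]
force: [-6.1, -4.1, 13.1]
finger_gap: 0.0
```

About 14 N along the key axis against 5 N for full travel, and motion has stopped, so the key is at its stop. Releasing.

Request:
{"api": "play_rows", "payload": {
  "rows": [
    [0,0,-0.1,0,0,0],
    [0,0,-0.3,0,0,0],
    [0,0,-0.6,0,0,0],
    [0,0,-1.2,0,0,0],
    [0,0,-2.5,0,0,0],
    [0,0,-4.5,0,0,0],
    [0,0,-7,0,0,0],
    [0,0,-9.5,0,0,0],
    [0,0,-11,0,0,0],
    [0,0,-11,0,0,0]
  ]
}}

```text
time: 14.35
tcp_pos: [0.4231, 0.3731, 0.1688]
eef_rot: [[0.332, -0.922, 0.201], [-0.939, -0.342, -0.019], [0.086, -0.183, -0.979]]
force: [-0.2, 0.8, -0.2]
finger_gap: -0.0003
```

Run:
```python
from h import *
from rig import telemetry, camera
st=telemetry.state();print(st['tcp_pos'],st['force'])
c=camera('scene');cv2.imwrite('pics/end.png',cv2.resize(c['frame'][:,:,::-1],(800,600)))
c0=load('scene0')
for a,b in((c0,'0'),(c,'1')):
    P=cloud(a)
    for u,v in((382.8,175),(367.5,178.9),(357,181.5)):
        q=P[int(round(v))-1:int(round(v))+2,int(round(u))-1:int(round(u))+2].reshape(-1,3);print(b,np.median(q,0).round(4))
    Q=P[225:305,215:310];print('tray >.127 px',((Q[...,2]>.128)&(Q[...,2]<.15)).sum())
```

```text
[0.42305395 0.37305441 0.1688073 ] [-0.19804392  0.82740198 -0.16606104]
0 [0.4482 0.3713 0.0386]
0 [0.4444 0.3188 0.0386]
0 [0.4424 0.2798 0.0382]
tray >.127 px 62
1 [0.4504 0.3689 0.0392]
1 [0.4446 0.3186 0.0386]
1 [0.4431 0.2807 0.0387]
tray >.127 px 0
```

View pics/end.png

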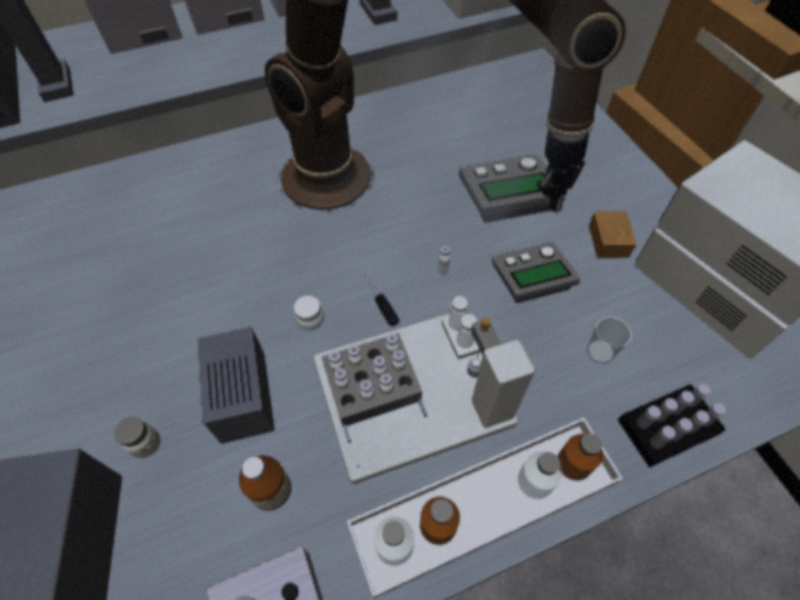

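The end picture shows the key back up at (547,252), the vial level at (366,388), everything else where it was, and the arm clear of everything.

```bash
python3 -c "
from rig import order
print(order.close_job())"
```

```text
the job is handed in; nothing more can be done
None
```

I pressed the proud vial down until it was home, then pressed the round key on the 130 x 150 mm keypad all the way down and let it come back up. The job was handed in after about 14.4 s.

- **Vial:** it slid at about 4–6 N and met a firm stop at about 12 N with the fingertip at 0.123 m. A scene-camera check then put its cap at 0.1226 m, level with the other seven at 0.1224–0.1232 m.
- **Key:** I pressed square to the panel until motion stopped at about 14 N, well past the 5 N needed for full travel. After I released it, its top measured 0.039 m, the same as before within camera noise.
- **Everything else:** the square keys, the other vials and the loose items looked unchanged in the last picture. The arm ended clear of everything, with a force reading near zero.

No check failed. Two small differences came up: the two cameras disagreed by about 2.5 mm on the vial and 2 mm on the key, so I aimed between them. There was also about 4 N of sideways force at the bottom of the key press.

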